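# Hang the headphones on the bedside stand and tug to check

## Robot

A 6-joint arm with a two-finger parallel gripper is mounted at the origin on the work surface. World frame = base frame: x ahead of the robot, y to its left, z up, the work surface at z = 0. Lengths are in m, angles in degrees, forces in N, time in s.
With the tool pointing down it reaches from about 0.25 to 0.775 m from the base axis. Payload 4 kg.
Tool frame: the origin (TCP) lies midway between the tips of the shut fingers; the grasp point (between the pads) lies 19 mm behind it (ctrl.tcp_to_grasp is the distance from the TCP to the grasp point, in m); z points along the fingers, x is the direction in which the jaws open and shut, and the axes are right-handed (so a half turn about z gives the same grasp; the last joint's range is limited). The gripper opens to 85 mm and grips with 20 to 120 N. Pads are 22 mm wide; open, the fingers measure 114 mm over their backs; the gripper's body (76 mm by 85 mm) begins 54 mm behind the grasp point. The pads swing forward as they close: fully open they stand 13 mm farther back than shut.
Start: joints at [-74.719, 4.996, 78.535, -0, 96.463, -5.907], TCP at [0.199, -0.513, 0.194] pointing down, gripper open.
Joint ranges: [-177.83, 177.83], [-43.37, 116.18], [15.69, 146.23], [-61.86, 241.86], [9.47, 152.12], [-147.06, 147.06]. Speed limits (degrees/s): [159.86, 159.86, 180, 180, 180, 180].

## Interface

Orientations are given as a 3x3 rotation matrix whose columns are the frame's x, y, z axes.
In Python, from workcell import ctrl gives the robot as it stands. The module is installed in compiled form; this text tells all that it offers.
- The arm moves only by the tool play_rows, never from a script. Its argument "targets" is a list that holds one entry, the list of rows, each a list of 7 numbers: the shift along the tool's x, y, z in cm, then the turn, a rotation vector about the tool's x, y, z in degrees, then the closure in counts, from 0 (fully open) to 255 (shut). A call has 1 to 12 rows; each row is the pose to reach, as a shift and turn from the pose measured when the call began, along the tool's axes at that moment; what a row does not reach only later rows make up. A row lasts 1/12 s, in which the tool goes at most 41.7 mm and 7.16 degrees, less where a joint would pass 70% of its speed; a pose out of reach is approached as far as the arm can. A call with a gripper value outside its range is refused whole. The fingers move at their own pace and stop on an object; the grip force is fixed at half the most. Time passes only in rows, so rows that repeat a pose let the fingers close. It gives the time, the measured TCP pose, the force and the opening at its end, in the units of the state.
- ctrl.state(): the state, without advancing time (a new reading comes with each control period).
- ctrl.read_camera(name): name is "side" or "top"; returns the picture (480x640x3 uint8, blue, green, red); there is no depth.
- ctrl.calibration(name): a dict with "vertical_fov" (degrees; the focal length in pixels is half the picture's height over the tangent of half this angle, whatever the lens; pixels are square), "cx", "cy" (the principal point, pixels), "k1" (the pictures are not rectified: a ray, as slopes to the right and down, at radius r is drawn at 1 + k1 r^2 times it, then the intrinsics apply), "world_to_cam" (4x4, takes a point from world to camera coordinates). Camera axes: x right, y down, z forward; pixel columns grow to the right and rows downward; lengths in m; the calibration is good to about 2 mm. A picture is of the moment at which its call begins. calibration takes no time and is no camera call.
- ctrl.finish_job(): hands the job in, once; it reports no verdict.
Trained networks look in the newest picture that a camera, given by its name, has taken for a name from the list of things; names that differ only in an ending like _2 or _b are one class to them, and where a whole thing is asked for, a point or a joint stands for the part that bears it (a point fixed in the world has none). Each returns a list of dicts, best first, with "p" (0 to 1); they miss things now and then, are a little off and sometimes report something else, mostly with a low value. They report only what shows in the picture. A call takes as long as a camera call. They do not tell look-alikes from the thing itself.
- ctrl.recognise(camera, query): "bbox" ([left, top, right, bottom] in pixels, round what is visible of it).
- ctrl.pinpoint(camera, query): "location" ([column, row] in pixels: a listed point, or the origin of a listed thing).
The state is a dict: "time": time; "qpos": joint angles; "joint_vel": joint speeds; "joint_torque": joint torques, N m; "ee_pos": TCP position; "tcp_rot": TCP orientation; "wrist_force": force on the tool from outside, world axes, zero at the start; "moment": the same for the moment, N m; "finger_gap": finger opening in m.
Only numpy, scipy, OpenCV 4.12 (cv2) and the standard library are available. Lean on these libraries where they do the work, as an engineer would, in place of code of your own. Each camera call takes 0.05 s, during which the arm holds its last target. There are 200 camera calls.

## Task

Hang the headphones by the middle of their headband on the arm of the headphone stand, square across it and drawn up against the arm's upturned end. Before you let go, tug them down gently for about a second, just enough that the springy arm dips a little more than under their weight, without bending it hard or shoving the stand; then let go and leave them hanging there still. Do not disturb the other things on the table.

Things in the scene. Friction and masses are not known exactly. Their poses are not given: they have to be found in the camera images.
- band (a point): Centre of the black headphones' headband, 176 mm above the underside of the cups they stand on. The band's top is a straight level strap along y: 120 mm long, 16 mm wide (x), 8 mm thick (z up, point at mid-thickness), sloping down beyond. Pinch it from above across the 16 mm, some 40 mm to either side of the middle, leaving the middle free for the stand's arm. Both ends and faces are alike.
- headphones_mid (a point): Middle of the same headphones, half-way up: 86 mm below the band's centre, 90 mm above the underside of the cups; same axes. Overall 62 mm (x) by 176 mm (y) by 180 mm (z), 200 to 300 g. The cups hang at y = 54 to 88 mm either side, 78 mm high.
- headphones: The same headphones, origin on the level of the undersides of the cups, midway between them; same axes.
- stand: Telescopic headphone stand, fixed. Origin: centre of the underside of its 120 mm round base. Upright mast, 22 to 28 mm thick, at the origin; from its top a level steel arm, 16 mm wide (y), runs along -x. Nothing is higher than the arm's upturned end. The mast is set to another height each time, NOT given by this pose: the arm's top face is 205 to 240 mm above the table; find it by feel or sight.
- below_hang (a point): Point on the table straight below the hanging place, 100 mm from the mast along the stand's -x; same axes as the stand. A band touching the upturned end of the arm has its centre right above this point. The upturned end's inner face is 8 mm farther out; it is 6 mm thick and rises 18 mm above the arm's top face, which is otherwise flat and bare from the mast to there.
- hook_arm (a joint): Downward dip of the stand's springy arm about the mast, rad: 0.004 unloaded, springs back. At the hanging place about 0.0074 rad (0.74 mm) per newton. The headphones' weight alone makes it 0.018 to 0.026; a gentle tug makes it 0.05 to 0.09 in all (6 to 11 N on the arm); beyond 0.125 (16 N) it is bent hard. The mast itself does not slip.
- book: Hardback book lying flat, 140 x 200 x 28 mm; origin at the centre of its underside. Leave alone.
- pen: Pen lying along its x axis, 120 mm long, 8 mm thick; origin under its middle. Leave alone.
- mug: White mug, 80 mm across, 90 mm high, standing; origin at the centre of its underside, handle at +y. Leave alone.
- glasses_case: Closed glasses case, 160 (x) x 60 x 35 mm; origin at the centre of its underside. Leave alone.
- booklight: Small black book light with a thin stalk, standing, 45 x 32 mm at the foot, 190 mm high; origin at the centre of its underside. Leave alone.
- tape: Round white tape measure, 54 mm across, 14 mm high; origin at the centre of its underside. Leave alone.
Mind the look-alikes: they are no part of the job. Leave any purple look-alike of the headphones alone.

How it is judged:
By the outcome, as a careful person would: the job done as asked, in the order asked, and still so for the second after the job is handed in, with the robot touching nothing.
It also fails if it takes over 72 s, if anything falls off the work surface, if the arm or the gripper's body presses on something with over 40 N, if the wrist force passes 120 N, or if a joint passes its speed limit or range.

## Working session

There is one attempt and no reset: what is moved stays moved. The work goes in short steps, Python scripts to look and compute and a tool call to move; the robot and the scene stay as the last step left them, time stands still between calls to the robot, and variables do not carry over. Pictures are saved under pics/ and viewed, about 8 in all and at most 12, crops included, and the job is handed in when it is done.

Besides the shell and the picture viewer there is one more tool, called after "Emit:" as name(argument=value, ...) on one line, values as JSON. play_rows: Moves the arm, as the interface text tells. Its arguments: {"type":"object","properties":{"targets":{"type":"array"}},"required":["targets"]}

```bash
mkdir -p pics; cat > h.py <<'E'
import numpy as np, cv2
from workcell import ctrl
def K(n):
    c=ctrl.calibration(n); f=240/np.tan(np.radians(c["vertical_fov"])/2)
    return c,np.array([[f,0,c["cx"]],[0,f,c["cy"]],[0,0,1]]),np.array([c["k1"],0,0,0,0.]),np.array(c["world_to_cam"])
def proj(n,P):
    c,k,d,T=K(n); return cv2.projectPoints(np.atleast_2d(np.array(P,float)),cv2.Rodrigues(T[:3,:3])[0],T[:3,3],k,d)[0][:,0]
def ray(n,px):
    c,k,d,T=K(n); u=cv2.undistortPoints(np.array([[px]],float),k,d)[0,0]
    return -T[:3,:3].T@T[:3,3], T[:3,:3].T@np.array([u[0],u[1],1])
def atz(n,px,z):
    o,r=ray(n,px); return o+r*(z-o[2])/r[2]
def tri(a,b):
    (o1,r1),(o2,r2)=ray("top",a),ray("side",b)
    s=np.linalg.lstsq(np.c_[r1,-r2],o2-o1,rcond=None)[0]
    p,q=o1+s[0]*r1,o2+s[1]*r2; return (p+q)/2,np.linalg.norm(p-q)
E
python3 - <<'E'
from h import *
for n in("top","side"):
    cv2.imwrite(f"pics/{n}0.png",ctrl.read_camera(n)); c=K(n); print(n,c[0]["k1"],(-c[3][:3,:3].T@c[3][:3,3]).round(3))
    for q in("band","headphones_mid","headphones","stand","below_hang","mug","book","booklight","glasses_case"):
        print(q,[(np.round(r["location"]),round(r["p"],2)) for r in ctrl.pinpoint(n,q)[:3]], [(np.round(r["bbox"]),round(r["p"],2)) for r in ctrl.recognise(n,q)[:2]] if q in("headphones","stand") else"")
print(ctrl.state())
E
```

```text
top -0.15440073854208192 [0.117 0.047 1.891]
band [(array([299., 189.]), 0.84), (array([228., 301.]), 0.75), (array([403., 225.]), 0.65)] 
headphones_mid [(array([233., 300.]), 0.96), (array([163., 238.]), 0.72), (array([304., 194.]), 0.62)] 
headphones [(array([301., 199.]), 0.97), (array([167., 248.]), 0.93), (array([239., 303.]), 0.66)] [(array([278., 182., 332., 214.]), 0.86), (array([215., 280., 254., 327.]), 0.73)]
stand [(array([395., 199.]), 0.97)] [(array([380., 181., 408., 213.]), 0.62)]
below_hang [(array([401., 223.]), 0.57)] 
mug [(array([221., 247.]), 0.8)] 
book [(array([461., 251.]), 0.57)] 
booklight [(array([470., 199.]), 0.51)] 
glasses_case [(array([212., 201.]), 0.66)] 
side 0.02514813172136334 [ 0.033 -0.806  1.302]
band [(array([255.,  96.]), 0.87), (array([372., 191.]), 0.69)] 
headphones_mid [(array([371., 212.]), 0.73), (array([261., 124.]), 0.62)] 
headphones [(array([366., 228.]), 0.85), (array([262., 141.]), 0.8)] [(array([343., 171., 396., 251.]), 0.91), (array([236.,  91., 284., 153.]), 0.72)]
stand [] [(array([398., 266., 449., 330.]), 0.62)]
below_han
[... 305 characters left out ...]
9272e-03,
        9.64625958e+01, -5.90805035e+00]), 'joint_vel': array([-0.03906164,  0.06757348,  0.03002578,  0.11193169, -0.02511735,
        0.04119932]), 'joint_torque': array([-1.73100038e-04, -3.51735842e+01, -3.13457680e+01, -4.73446016e-05,
        5.96051595e-04, -1.10110022e-06]), 'ee_pos': array([ 0.19875151, -0.51284466,  0.1941445 ]), 'tcp_rot': array([[ 3.61391845e-01, -9.32414036e-01,  1.15863705e-05],
       [-9.32414030e-01, -3.61391844e-01, -1.08285337e-04],
       [ 1.05153988e-04,  2.83301434e-05, -9.99999994e-01]]), 'wrist_force': array([-0.63118551,  0.56938582,  0.15712954]), 'moment': array([-0.01054047,  0.02644167, -0.01341277]), 'finger_gap': 0.08534638597961716}
```

View pics/top0.png

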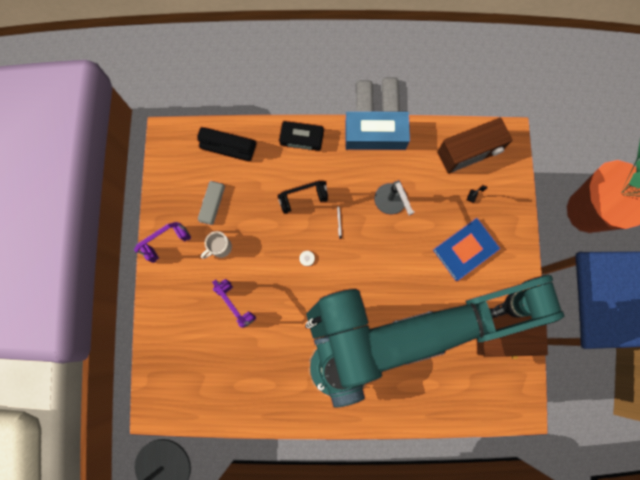

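View pics/side0.png

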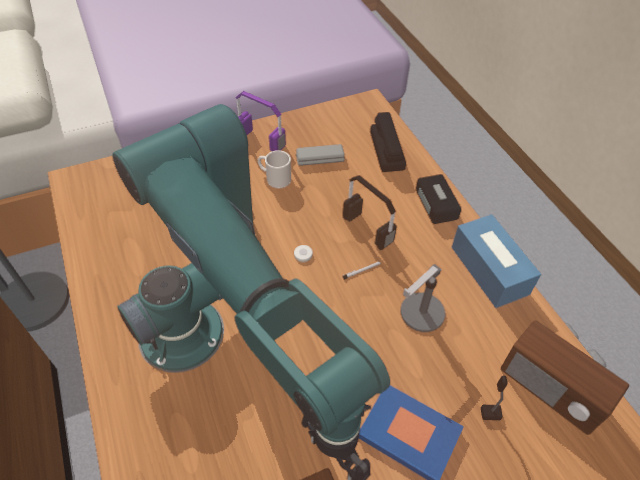

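```bash
python3 - <<'E'
from h import *
t=cv2.imread("pics/top0.png");s=cv2.imread("pics/side0.png")
a=cv2.resize(t[172:232,270:430],None,fx=5,fy=5,interpolation=cv2.INTER_CUBIC)
b=cv2.resize(s[168:258,335:425],(300,300),interpolation=cv2.INTER_CUBIC)
c=cv2.resize(s[250:340,380:470],(300,300),interpolation=cv2.INTER_CUBIC)
o=np.zeros((600,800,3),np.uint8);o[:300]=a;o[300:,:300]=b;o[300:,310:610]=c
cv2.imwrite("pics/crop0.png",o)
print(tri([299,189],[372,191]),tri([301,199],[366,228]),atz("top",[395,199],0),atz("side",[399,334],0),atz("top",[401,223],0), K("top")[1][0,0],K("side")[1][0,0])
E
```

```text
(array([0.60555778, 0.1376109 , 0.16247293]), np.float64(0.006028960004557171)) (array([ 6.07434338e-01,  1.39740724e-01, -3.44947481e-04]), np.float64(0.004840878839245078)) [ 0.60980451 -0.20943941  0.        ] [ 0.52475884 -0.22099115  0.        ] [ 0.51880643 -0.22920653  0.        ] 526.8135741477403 560.4413596332735
```

View pics/crop0.png

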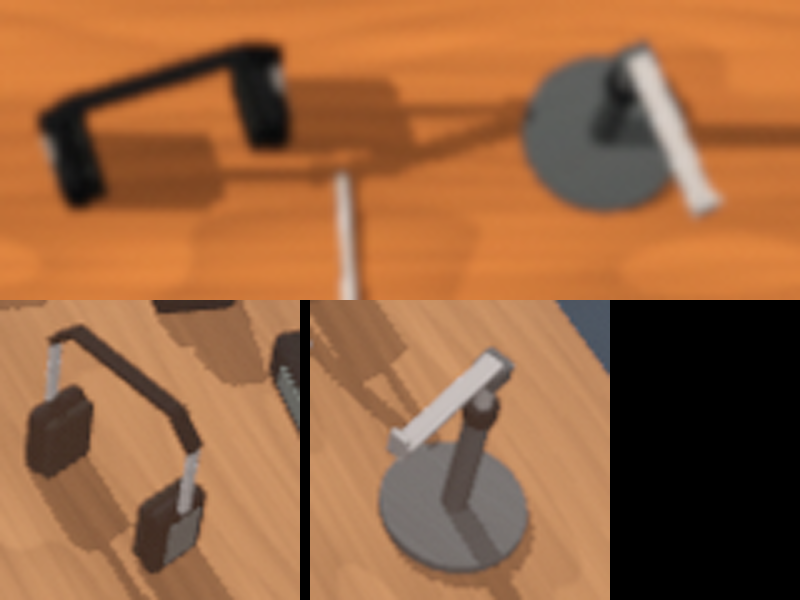

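```bash
cat > fit.py <<'E'
from h import *
from scipy.optimize import least_squares
def W(p,L):
    c,s=np.cos(p[2]),np.sin(p[2]); L=np.atleast_2d(L).astype(float)
    return np.c_[p[0]+c*L[:,0]-s*L[:,1],p[1]+s*L[:,0]+c*L[:,1],L[:,2]]
T=lambda x,y:[270+x/5,172+y/5]
S1=lambda x,y:[335+x*.3,168+(y-300)*.3]
S2=lambda x,y:[380+(x-310)*.3,250+(y-300)*.3]
E
python3 - <<'E'
from fit import *
# headphones: strap ends
H=[("top",(0,60,.176),T(74,106)),("top",(0,-60,.176),T(238,56)),("top",(0,0,.176),[299,189]),
   ("side",(0,60,.176),S1(78,332)),("side",(0,-60,.176),S1(182,410)),("side",(0,0,.176),[372,191]),
   ("top",(0,0,0),[301,199]),("side",(0,0,0),[366,228])]
H=[(n,(a*1e-3,b*1e-3,z),o) for n,(a,b,z),o in H]
f=lambda p:np.concatenate([proj(n,W(p,L))[0]-o for n,L,o in H])
r=least_squares(f,[.605,.137,.28],loss="soft_l1"); print(r.x,np.degrees(r.x[2]));print(f(r.x).reshape(-1,2).round(1))
ph=r.x
def g(p):
    h=p[3]
    A=[("top",(0,0,.01),T(605,133)),("side",(0,0,.01),S2(453,507)),
     ("top",(-.108,0,h),T(697,190)),("top",(-.114,0,h+.018),T(707,200)),("side",(-.111,0,h+.018),S2(399,432)),
     ("side",(0,0,h),S2(482,372)),("top",(0,0,h),T(645,70)),("top",(0,0,0),[395,199]),("side",(-.1,0,0),[399,334]),("top",(-.1,0,0),[401,223])]
    return np.concatenate([proj(n,W(p,L))[0]-o for n,L,o in A])
r=least_squares(g,[.6,-.2,.44,.22],loss="soft_l1",x_scale=[.01,.01,.05,.01]);print(r.x,np.degrees(r.x[2]));print(g(r.x).reshape(-1,2).round(1))
ps=r.x;h=ps[3];np.save("ps",ps);np.save("ph",ph)
def box(x0,x1,y0,y1,z0,z1): return np.array([(x,y,z) for x in(x0,x1) for y in(y0,y1) for z in(z0,z1)])
E_=[(0,1),(0,2),(0,4),(1,3),(1,5),(2,3),(2,6),(3,7),(4,5),(4,6),(5,7),(6,7)]
out=np.zeros((600,800,3),np.uint8)
k=5
ims={n:cv2.resize(cv2.imread(f"pics/{n}0.png"),None,fx=k,fy=k,interpolation=cv2.INTER_CUBIC) for n in("top","side")}
for n,im in ims.items():
    for p,b in [(ph,box(-.008,.008,-.06,.06,.172,.18)),(ph,box(-.031,.031,.054,.088,0,.078)),(ph,box(-.031,.031,-.088,-.054,0,.078)),(ps,box(-.114,0,-.008,.008,h-.004,h)),(ps,box(-.114,-.108,-.008,.008,h,h+.018))]:
        q=(proj(n,W(p,b))*k+k/2-.5).round().astype(int)
        for i,j in E_: cv2.line(im,q[i].tolist(),q[j].tolist(),(0,255,0),1)
    a=np.linspace(0,2*np.pi,60);q=proj(n,W(ps,np.c_[.06*np.cos(a),.06*np.sin(a),0*a]))*k+2
    cv2.polylines(im,[q.round().astype(int)],True,(255,255,0),1)
out[:300]=ims["top"][172*k:232*k,270*k:430*k]
sd=ims["side"]; out[300:,:390]=cv2.resize(sd[168*k:258*k,335*k:435*k],(390,300)); out[300:,400:790]=cv2.resize(sd[250*k:340*k,370*k:470*k],(390,300))
cv2.imwrite("pics/ov.png",out)
E
```

```text
[0.60478038 0.13273671 0.32071093] 18.375382615250466
[[-1.2 -0.5]
 [-0.2 -1.3]
 [ 1.5 -1.7]
 [-1.4 -0. ]
 [-2.3  0.1]
 [-0.1 -1.9]
 [ 1.7  1.3]
 [ 1.   1.6]]
[ 0.6123113  -0.1929555   0.34807195  0.20495054] 19.943053901350943
[[-0.1 -1. ]
 [ 0.4  0.3]
 [ 0.5  2.4]
 [ 0.1  0.9]
 [-0.4  2.3]
 [ 4.2 -1.7]
 [-1.1 -3.3]
 [-4.4 -0.7]
 [-1.1  2.7]
 [-0.6  0.1]]
```

View pics/ov.png

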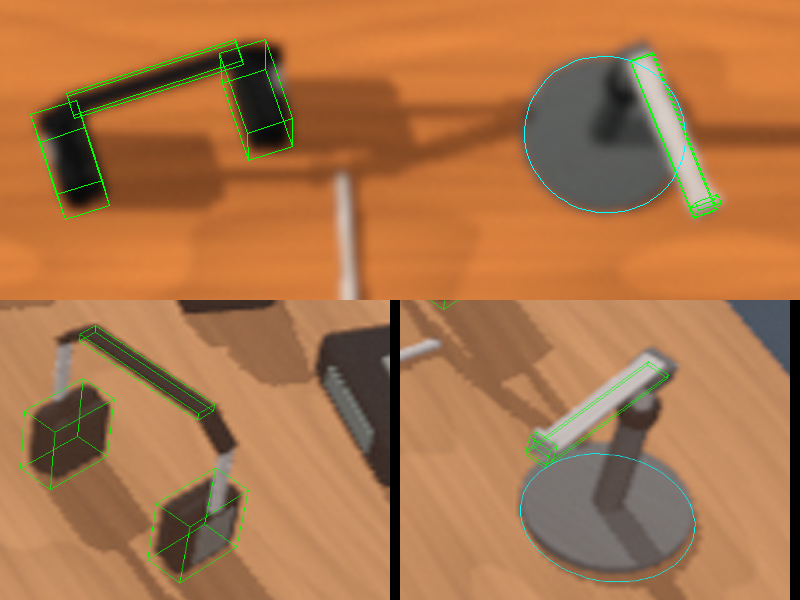

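```bash
cat > fs.py <<'E'
from fit import *
from scipy.optimize import minimize
def box(x0,x1,y0,y1,z0,z1): return np.array([(x,y,z) for x in(x0,x1) for y in(y0,y1) for z in(z0,z1)])
k=4
def ren(n,shape,parts):
    m=np.zeros((shape[0]*k,shape[1]*k),np.uint8)
    for p,b,(x0,y0) in parts:
        q=((proj(n,W(p,b))-[x0,y0]+.5)*k*16).round().astype(np.int32)
        cv2.fillConvexPoly(m,cv2.convexHull(q),255,cv2.LINE_8,4)
    return cv2.GaussianBlur(cv2.resize(m,shape[::-1],interpolation=cv2.INTER_AREA).astype(float)/255,(0,0),.7)
R={"top":(375,170,425,225),"side":(385,255,465,335)}
ims={n:cv2.imread(f"pics/{n}0.png") for n in R}
def soft(n,f):
    x0,y0,x1,y1=R[n];im=ims[n][y0:y1,x0:x1].astype(float);return np.clip(f(im),0,1)
mask={n:soft(n,lambda im:(im.min(2)-95)/70) for n in R}   # bright grey arm
# disk+arm = not orange: blue/red ratio
mall={n:soft(n,lambda im:((im[...,0]+1)/(im[...,2]+1)-.6)/.25) for n in R}
cv2.imwrite("pics/m.png",np.hstack([cv2.resize((np.hstack([mask[n],mall[n]])*255).astype(np.uint8),(400,300)) for n in R]))
a=np.linspace(0,2*np.pi,40)
def cost(v):
    p,h,e=v[:3],v[3],v[4];c=0
    for n in R:
        x0,y0,x1,y1=R[n];o=(x0,y0);s=(y1-y0,x1-x0)
        arm=[(p,box(-.114,e,-.008,.008,h-.003,h),o),(p,box(-.114,-.108,-.008,.008,h-.003,h+.018),o)]
        D=[(p,np.r_[np.c_[.06*np.cos(a),.06*np.sin(a),0*a],np.c_[.06*np.cos(a),.06*np.sin(a),0*a+.01]],o),(p,box(-.012,.012,-.012,.012,0,h-.005),o)]
        c+=np.abs(ren(n,s,arm)-mask[n]).sum()+.5*np.abs(ren(n,s,arm+D)-mall[n]).sum()
    return c
if __name__=="__main__":
    best=None
    for h in(.21,.222,.235):
        x0=np.array([.612,-.2,.39,h,.0])
        sim=np.vstack([x0]+[x0+d for d in np.diag([.008,.008,.08,.01,.012])])
        r=minimize(cost,x0,method="Nelder-Mead",options=dict(initial_simplex=sim,maxfev=600,xatol=1e-4,fatol=.05)); print(r.x.round(4),np.degrees(r.x[2]).round(2),round(r.fun,1))
        if best is None or r.fun<best.fun: best=r
    np.save("ps",best.x);print(W(best.x,[(-.1,0,0)]))
    out=[]
    for n in R:
        x0,y0,x1,y1=R[n];K_=7 if n=="top" else 5
        im=cv2.resize(ims[n][y0:y1,x0:x1],None,fx=K_,fy=K_,interpolation=cv2.INTER_CUBIC);h=best.x[3]
        for b in(box(-.114,best.x[4],-.008,.008,h-.003,h),box(-.114,-.108,-.008,.008,h,h+.018)):
            q=((proj(n,W(best.x,b))-[x0,y0]+.5)*K_).round().astype(int)
            cv2.polylines(im,[cv2.convexHull(q)],True,(0,255,0),1)
        q=((proj(n,W(best.x,np.c_[.06*np.cos(a),.06*np.sin(a),0*a]))-[x0,y0]+.5)*K_).round().astype(int);cv2.polylines(im,[q],True,(255,255,0),1)
        out.append(cv2.copyMakeBorder(im,0,400-im.shape[0],0,0,cv2.BORDER_CONSTANT))
    m=cv2.cvtColor(cv2.imread("pics/m.png",0)[:,:],cv2.COLOR_GRAY2BGR)
    top=np.hstack(out);m=cv2.resize(m,(top.shape[1],200));cv2.imwrite("pics/ov2.png",np.vstack([top,m]))
E
python3 fs.py
```

```text
[ 0.6131 -0.187   0.392   0.2116 -0.0009] 22.46 712.3Traceback (most recent call last):
  File "fs.py", line 33, in <module>
    r=minimize(cost,x0,method="Nelder-Mead",options=dict(initial_simplex=sim,maxfev=600,xatol=1e-4,fatol=.05)); print(r.x.round(4),np.degrees(r.x[2]).round(2),round(r.fun,1))
    res = _minimize_neldermead(fun, x0, args, callback, bounds=bounds,
                               **options)
    fxr = func(xr)
    fx = function(np.copy(x), *(wrapper_args + args))
  File "fs.py", line 26, in cost
    c+=np.abs(ren(n,s,arm)-mask[n]).sum()+.5*np.abs(ren(n,s,arm+D)-mall[n]).sum()
                                                    ~~~^^^^^^^^^^^
  File "fs.py", line 8, in ren
    q=((proj(n,W(p,b))-[x0,y0]+.5)*k*16).round().astype(np.int32)
        ~~~~^^^^^^^^^^
  File "h.py", line 7, in proj
    c,k,d,T=K(n); return cv2.projectPoints(np.atleast_2d(np.array(P,float)),cv2.Rodrigues(T[:3,:3])[0],T[:3,3],k,d)[0][:,0]
            ~^^^
  File "h.py", line 4, in K
    c=ctrl.calibration(n); f=240/np.tan(np.radians(c["vertical_fov"])/2)
ValueError: time passes only in moves, steps and waits
```

```bash
sed -i 's/^def K/import functools\n@functools.lru_cache(None)\ndef K/' h.py; sed -i 's/for h in(.21,.222,.235)/for h in(.212,.23)/' fs.py; timeout 500 python3 fs.py
```

```text
[ 0.6135 -0.1875  0.3843  0.2121 -0.0016] 22.02 714.5
[ 0.6128 -0.187   0.3915  0.2118 -0.0011] 22.43 712.8
[[ 0.52037004 -0.22521003  0.        ]]
```

View pics/ov2.png

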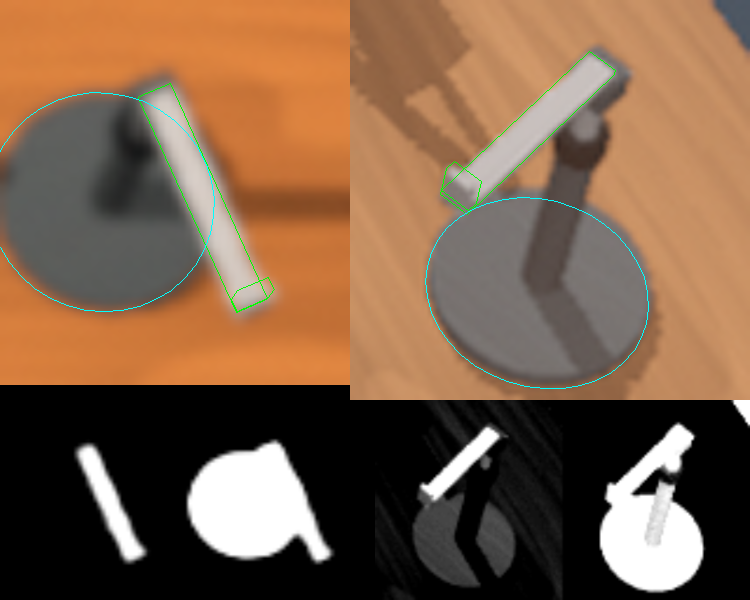

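```bash
cat > go.py <<'E'
from h import *
from scipy.spatial.transform import Rotation as Ro
def row(x,y,z,yaw):
    s=ctrl.state();R=np.array(s["tcp_rot"]);c,q=np.cos(np.radians(yaw)),np.sin(np.radians(yaw))
    G=np.array([[c,q,0],[q,-c,0],[0,0,-1.]])
    print((R.T@(np.array([x,y,z])-s["ee_pos"])*100).round(2).tolist(),Ro.from_matrix(R.T@G).as_rotvec(degrees=True).round(2).tolist())
    return s
def st():
    s=ctrl.state();print("t",round(s["time"],2),"p",np.round(s["ee_pos"],4),"yaw",round(np.degrees(np.arctan2(s["tcp_rot"][1][0],s["tcp_rot"][0][0])),2),"F",np.round(s["wrist_force"],2),"M",np.round(s["moment"],3),"gap",round(s["finger_gap"],4))
E
python3 -c "
from go import *
row(.199,-.513,.34,-68.8);row(.5906,.171,.34,18.2);st()"
```

```text
[0.02, -0.02, -14.59] [0.0, -0.01, -0.01]
[-49.6, -61.25, -14.59] [0.01, -0.0, -87.01]
t 1.2 p [ 0.1988 -0.5128  0.1941] yaw -68.81 F [-0.63  0.57  0.16] M [-0.011  0.026 -0.013] gap 0.0853
```

Emit:
play_rows(targets=[[[0,0,-8,0,0,0,0],[0,0,-14.6,0,0,0,0],[0,0,-14.6,0,0,0,0],[0,0,-14.6,0,0,0,0],[-49.6,-61.2,-14.6,0,0,-87,0],[-49.6,-61.2,-14.6,0,0,-87,0],[-49.6,-61.2,-14.6,0,0,-87,0],[-49.6,-61.2,-14.6,0,0,-87,0],[-49.6,-61.2,-14.6,0,0,-87,0],[-49.6,-61.2,-14.6,0,0,-87,0],[-49.6,-61.2,-14.6,0,0,-87,0],[-49.6,-61.2,-14.6,0,0,-87,0]]])

```text
time: 2.2
ee_pos: [0.3648, -0.2217, 0.3404]
tcp_rot: [[0.981, -0.194, 0.001], [-0.194, -0.981, -0.001], [0.001, 0.001, -1.0]]
wrist_force: [0.7, -0.5, 0.1]
finger_gap: 0.0851
```

```bash
python3 -c "
from go import *
row(.5906,.171,.34,18.2);st()"
```

```text
[14.52, -42.9, 0.04] [0.05, -0.05, -29.39]
t 2.2 p [ 0.3648 -0.2217  0.3404] yaw -11.19 F [ 0.74 -0.5   0.09] M [ 0.031 -0.039 -0.034] gap 0.0851
```

Emit:
play_rows(targets=[[[14.5,-42.9,0,0,0,-29.4,0],[14.5,-42.9,0,0,0,-29.4,0],[14.5,-42.9,0,0,0,-29.4,0],[14.5,-42.9,0,0,0,-29.4,0],[14.5,-42.9,0,0,0,-29.4,0],[14.5,-42.9,0,0,0,-29.4,0],[14.5,-42.9,0,0,0,-29.4,0],[14.5,-42.9,0,0,0,-29.4,0],[14.5,-42.9,0,0,0,-29.4,0],[14.5,-42.9,0,0,0,-29.4,0],[14.5,-42.9,0,0,0,-29.4,0],[14.5,-42.9,0,0,0,-29.4,0]]])

```text
time: 3.2
ee_pos: [0.5923, 0.1771, 0.3359]
tcp_rot: [[0.948, 0.319, -0.004], [0.319, -0.948, 0.001], [-0.003, -0.002, -1.0]]
wrist_force: [-1.6, -1.4, -1.8]
finger_gap: 0.0855
```

```bash
python3 - <<'E'
from go import *
row(.5906,.171,.34,18.2);row(.5906,.171,.157,18.2);st()
s=ctrl.read_camera("side");t=ctrl.read_camera("top")
# with arm out of the way: headphones & stand in side, 3x
o=np.hstack([cv2.resize(t[160:240,250:350],(400,320),interpolation=cv2.INTER_CUBIC),cv2.resize(s[90:260,300:480],(400,378),interpolation=cv2.INTER_CUBIC)[:320]])
cv2.imwrite("pics/ab.png",o)
E
```

```text
[-0.36, 0.52, -0.41] [-0.13, 0.2, 0.43]
[-0.3, 0.56, 17.89] [-0.13, 0.2, 0.43]
t 3.2 p [0.5923 0.1771 0.3359] yaw 18.63 F [-1.6  -1.39 -1.78] M [-0.049  0.031 -0.009] gap 0.0855
```

View pics/ab.png

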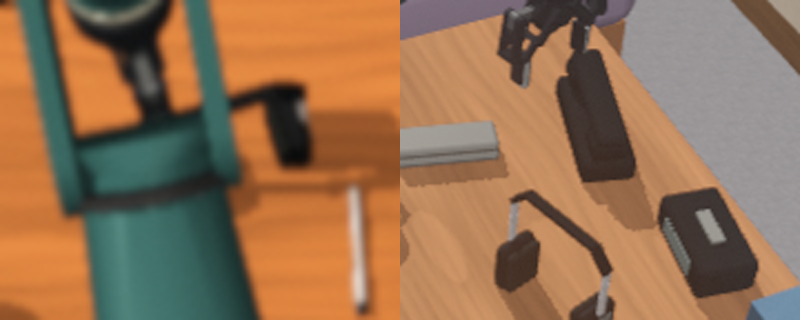

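Emit:
play_rows(targets=[[[-0.3,0.5,0,0,0.2,0.4,0],[-0.3,0.5,3,0,0.2,0.4,0],[-0.3,0.5,6,0,0.2,0.4,0],[-0.3,0.5,9,0,0.2,0.4,0],[-0.3,0.5,12,0,0.2,0.4,0],[-0.3,0.5,14,0,0.2,0.4,0],[-0.3,0.5,15.5,0,0.2,0.4,0],[-0.3,0.5,16.5,0,0.2,0.4,0],[-0.3,0.5,17.5,0,0.2,0.4,0],[-0.3,0.5,17.9,0,0.2,0.4,0],[-0.3,0.5,17.9,0,0.2,0.4,0]]])

```text
time: 4.22
ee_pos: [0.5887, 0.1655, 0.1593]
tcp_rot: [[0.952, 0.307, 0.001], [0.307, -0.952, -0.001], [0.0, 0.001, -1.0]]
wrist_force: [0.4, -0.3, 0.2]
finger_gap: 0.0852
```

```bash
python3 - <<'E'
from go import *
row(.5906,.171,.157,18.2);st()
s=ctrl.read_camera("side")
cv2.imwrite("pics/g0.png",cv2.resize(s[130:270,310:450],(560,560),interpolation=cv2.INTER_CUBIC))
E
```

```text
[0.35, -0.46, 0.22] [0.06, -0.03, -0.31]
t 4.22 p [0.5887 0.1655 0.1593] yaw 17.89 F [ 0.4  -0.32  0.16] M [ 0.006 -0.04   0.02 ] gap 0.0852
```

View pics/g0.png

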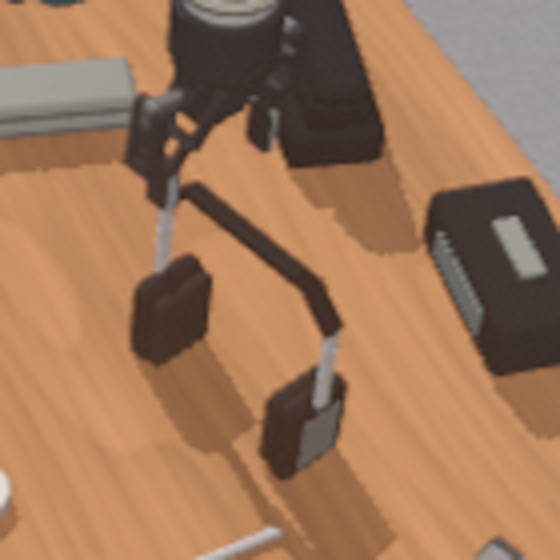

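```bash
python3 - <<'E'
from fit import *
s=ctrl.state();R=np.array(s["tcp_rot"]);p=np.array(s["ee_pos"])
f=lambda P:((proj("side",P)-[310,130]+.5)*4).round(0).tolist()
print("tips",f([p+R@[a*.0425,b*.011,-.013] for a in(-1,1) for b in(-1,1)]))
print("tipsback",f([p+R@[a*.057,b*.011,-.013] for a in(-1,1) for b in(-1,1)]))
ph=np.load("ph.npy");print("band",f(W(ph,[(0,y,.176) for y in(-.06,0,.04,.06)])),"below grasp", f([p+[0,0,.019]]))
E
```

```text
tips [[153.0, 236.0], [175.0, 253.0], [241.0, 180.0], [262.0, 197.0]]
tipsback [[138.0, 246.0], [160.0, 263.0], [255.0, 171.0], [277.0, 187.0]]
band [[311.0, 287.0], [250.0, 239.0], [210.0, 208.0], [190.0, 192.0]] below grasp [[209.0, 210.0]]
```

```bash
python3 - <<'E'
from fit import *
import cv2
def tips(p,yaw,z):
    c,s=np.cos(yaw),np.sin(yaw);return np.array([[p[0]+a*.05*c,p[1]+a*.05*s,p[2]+z] for a in(-1,1)])
print(proj("side",tips([.5923,.1771,.3359],np.radians(18.6),.013)),"seen 355,128 383,112")
for z in(.013,.03,.05):print(z,proj("side",tips([.5887,.1655,.1593],np.radians(17.9),z)),"seen 350,179 376,165")
print(ctrl.state()["time"],ctrl.state()["ee_pos"])
s=ctrl.read_camera("side");t=ctrl.read_camera("top")
print(ctrl.state()["time"],ctrl.state()["ee_pos"])
o=np.hstack([cv2.resize(s[130:270,310:450],(560,560),interpolation=cv2.INTER_CUBIC)])
cv2.imwrite("pics/g1.png",o)
print(np.abs(s.astype(int)-0)[130:270,310:450].mean(), np.abs(cv2.resize(o,(140,140)).astype(int)-cv2.resize(cv2.imread("pics/g0.png"),(140,140))).max())
E
```

```text
[[351.57406429 140.84422155]
 [379.11548679 124.16529437]] seen 355,128 383,112
0.013 [[348.47651489 192.20008329]
 [374.15015581 175.75225469]] seen 350,179 376,165
0.03 [[348.79380797 187.92723038]
 [374.67370384 171.45522665]] seen 350,179 376,165
0.05 [[349.17421838 182.80546151]
 [375.30114723 166.30682781]] seen 350,179 376,165
4.2667 [0.58911378 0.16583776 0.16011301]
4.3667 [0.58964618 0.16626035 0.16091971]
123.01181972789115 56
```

```bash
python3 - <<'E'
from fit import *
st=ctrl.state();R=np.array(st["tcp_rot"]);p=np.array(st["ee_pos"]);print(p)
out=[]
for n,(x0,y0,w) in {"side":(320,110,90),"top":(240,165,90)}.items():
    im=ctrl.read_camera(n);k=400/w
    o=cv2.resize(im[y0:y0+w,x0:x0+w],(400,400),interpolation=cv2.INTER_CUBIC)
    for i,(P,c) in enumerate([(p,(0,0,255)),(p+R@[.0425,0,-.013],(0,255,0)),(p+R@[-.0425,0,-.013],(0,255,0)),(p+R@[.0425,0,-.063],(255,255,0)),(p+R@[-.0425,0,-.063],(255,255,0))]):
        cv2.circle(o,((proj(n,P)[0]-[x0,y0]+.5)*k).round().astype(int).tolist(),3,c,1)
    ph=np.load("ph.npy")
    for L in [(0,.06,.176),(0,-.06,.176)]: cv2.drawMarker(o,((proj(n,W(ph,L))[0]-[x0,y0]+.5)*k).round().astype(int).tolist(),(255,0,255),0,8)
    out.append(o)
cv2.imwrite("pics/g2.png",np.hstack(out)); print(proj("side",[[0,0,0]]),proj("top",[[0,0,0]]))
E
```

```text
[0.58964618 0.16626035 0.16091971]
[[181.11727241 334.04224654]] [[339.23046724 367.23877712]]
```

View pics/g2.png

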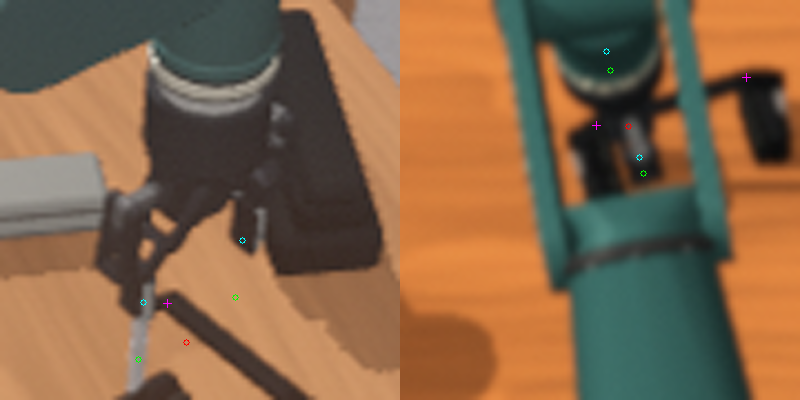

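```bash
python3 - <<'E'
from fit import *
st=ctrl.state();R=np.array(st["tcp_rot"]);p=np.array(st["ee_pos"]);print(p)
for n,(x0,y0,w) in {"side":(320,110,90),"top":(240,165,90)}.items():
    for d in(.073,.12,.163,.18):print(n,d,((proj(n,p+R@[0,0,-d])[0]-[x0,y0]+.5)*400/w).round())
for n in("side","top"):
  for d in (0,.073,.163): print("start",n,d,proj(n,[.199,-.513,.194+d]))
E
```

```text
[0.58958885 0.1664638  0.16072876]
side 0.073 [194. 259.]
side 0.12 [199. 202.]
side 0.163 [204. 147.]
side 0.18 [206. 125.]
top 0.073 [221. 100.]
top 0.12 [217.  82.]
top 0.163 [212.  65.]
top 0.18 [211.  58.]
start side 0 [[333.0837085  467.61657526]]
start side 0.073 [[334.29358562 454.84986481]]
start side 0.163 [[335.98349364 437.03128269]]
start top 0 [[497.95025799 306.96375922]]
start top 0.073 [[505.35793099 305.72000628]]
start top 0.163 [[515.39389718 304.0225779 ]]
```

Emit:
play_rows(targets=[[[0,0,0,0,0,0,100],[0,0,0,0,0,0,130],[0,0,0,0,0,0,130],[0,0,0,0,0,0,130],[0,0,0,0,0,0,130],[0,0,0,0,0,0,130]]])

```text
time: 4.97
ee_pos: [0.5896, 0.1665, 0.1606]
tcp_rot: [[0.951, 0.308, 0.003], [0.308, -0.951, -0.0], [0.003, 0.001, -1.0]]
wrist_force: [0.5, 0.3, -0.2]
finger_gap: 0.0417
```

```bash
python3 - <<'E'
from fit import *
st=ctrl.state();R=np.array(st["tcp_rot"]);p=np.array(st["ee_pos"]);print(p,st["finger_gap"],st["wrist_force"])
g=st["finger_gap"]/2
out=[]
for n,(x0,y0,w) in {"side":(320,110,90)}.items():
    im=ctrl.read_camera(n)
    o=cv2.resize(im[y0:y0+w,x0:x0+w],(600,600),interpolation=cv2.INTER_CUBIC);k=600/w
    for i,(P,c) in enumerate([(p+R@[g,0,-.005],(0,255,0)),(p+R@[-g,0,-.005],(0,255,0)),(p+R@[0,0,-.073],(255,255,0)),(p+R@[0,0,-.163],(255,255,0))]):
        cv2.circle(o,((proj(n,P)[0]-[x0,y0]+.5)*k).round().astype(int).tolist(),3,c,1)
cv2.imwrite("pics/g3.png",o)
E
```

```text
[0.58957512 0.16646398 0.16064793] 0.041653651591069936 [ 0.49778867  0.34974006 -0.19722599]
```

View pics/g3.png

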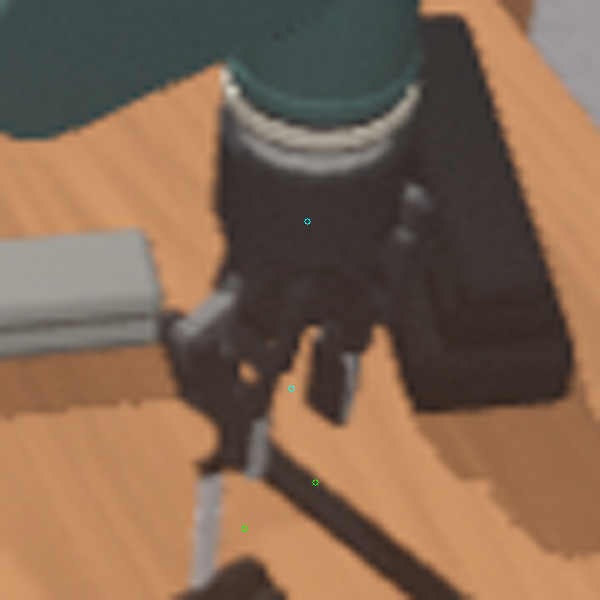

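Emit:
play_rows(targets=[[[0,0,0,0,0,0,180],[0,0,0,0,0,0,200],[0,0,0,0,0,0,215],[0,0,0,0,0,0,225],[0,0,0,0,0,0,225],[0,0,0,0,0,0,225]]])

```text
time: 5.52
ee_pos: [0.5896, 0.1665, 0.1607]
tcp_rot: [[0.951, 0.308, 0.003], [0.308, -0.951, -0.0], [0.003, 0.001, -1.0]]
wrist_force: [-0.2, -0.8, -0.3]
finger_gap: 0.0098
```

```bash
python3 -c "
from go import *
st()"
```

```text
t 5.52 p [0.5896 0.1665 0.1607] yaw 17.95 F [-0.24 -0.81 -0.27] M [ 0.028  0.025 -0.031] gap 0.0098
```

Emit:
play_rows(targets=[[[0,0,0,0,0,0,120],[0,0,0,0,0,0,120],[0,0,0,0,0,0,120],[0,0,0.5,0,0,0,120],[0,0,1,0,0,0,120],[0,0,1.5,0,0,0,120],[0,0,1.5,0,0,0,120]]])

```text
time: 6.1
ee_pos: [0.5886, 0.1663, 0.1435]
tcp_rot: [[0.951, 0.308, -0.0], [0.308, -0.951, -0.001], [-0.001, 0.001, -1.0]]
wrist_force: [-0.7, 0.1, -0.1]
finger_gap: 0.0453
```

```bash
python3 - <<'E'
from go import *
st()
from fit import *
S=ctrl.state();R=np.array(S["tcp_rot"]);p=np.array(S["ee_pos"]);out=[]
for n,(x0,y0,w) in {"side":(325,130,80),"top":(255,165,80)}.items():
    im=ctrl.read_camera(n);k=400/w
    o=cv2.resize(im[y0:y0+w,x0:x0+w],(400,400),interpolation=cv2.INTER_CUBIC)
    for a in(-1,1):
      for d,c in((.005,(0,255,0)),(.045,(255,255,0))): cv2.circle(o,((proj(n,p+R@[a*S["finger_gap"]/2,0,-d])[0]-[x0,y0]+.5)*k).round().astype(int).tolist(),3,c,1)
    out.append(cv2.convertScaleAbs(o,alpha=1.6))
cv2.imwrite("pics/g4.png",np.hstack(out))
E
```

```text
t 6.1 p [0.5886 0.1663 0.1435] yaw 17.95 F [-0.73  0.08 -0.06] M [-0.019 -0.04  -0.019] gap 0.0453
```

View pics/g4.png

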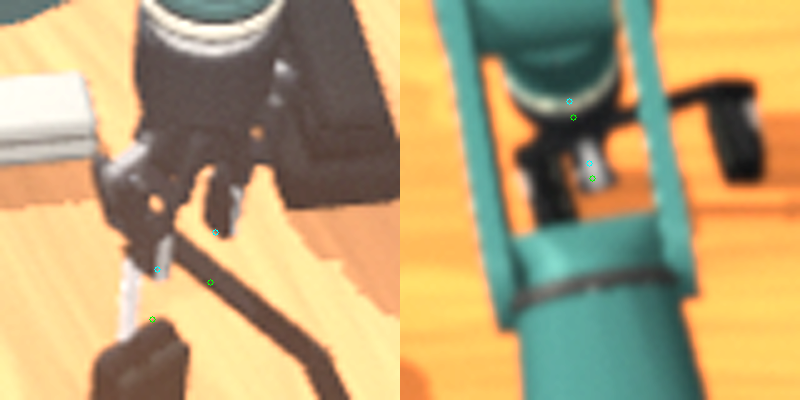

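Emit:
play_rows(targets=[[[0.1,0,0.4,0,0,0,120],[0.1,0,0.8,0,0,0,120],[0.1,0,1.2,0,0,0,120],[0.1,0,1.6,0,0,0,120],[0.1,0,2.0,0,0,0,120],[0.1,0,2.4,0,0,0,120],[0.1,0,2.5,0,0,0,120],[0.1,0,2.5,0,0,0,120]]])

```text
time: 6.87
ee_pos: [0.5898, 0.1666, 0.1191]
tcp_rot: [[0.951, 0.308, 0.001], [0.308, -0.951, -0.001], [0.0, 0.001, -1.0]]
wrist_force: [-0.2, 0.1, -0.1]
finger_gap: 0.0453
```

```bash
python3 -c "
from go import *
st()"
```

```text
t 6.87 p [0.5898 0.1666 0.1191] yaw 17.95 F [-0.17  0.08 -0.08] M [-0.03   0.005 -0.039] gap 0.0453
```

Emit:
play_rows(targets=[[[0,0,0,0,0,0,160],[0,0,0,0,0,0,185],[0,0,0,0,0,0,200],[0,0,0,0,0,0,215],[0,0,0,0,0,0,230],[0,0,0,0,0,0,255],[0,0,0,0,0,0,255],[0,0,0,0,0,0,255]]])

```text
time: 7.53
ee_pos: [0.5902, 0.1668, 0.1196]
tcp_rot: [[0.951, 0.308, 0.002], [0.308, -0.951, -0.0], [0.001, 0.001, -1.0]]
wrist_force: [1.0, 0.2, 1.3]
finger_gap: 0.0145
```

```bash
python3 -c "
from go import *
st()
for n in('top','side'):
  im=ctrl.read_camera(n);cv2.imwrite(f'pics/{n}_grip.png',im)
  for q in('band','headphones'): print(n,q,[(np.round(r['location'],1),round(r['p'],2)) for r in ctrl.pinpoint(n,q)[:3]])
"
```

```text
t 7.53 p [0.5902 0.1668 0.1196] yaw 17.96 F [0.96 0.17 1.32] M [ 0.125 -0.041 -0.026] gap 0.0145
top band [(array([228.2, 301.4]), 0.9), (array([298.5, 188.1]), 0.81), (array([154.4, 234.7]), 0.58)]
top headphones [(array([239.2, 303.1]), 0.92), (array([304.8, 201.7]), 0.88), (array([167.7, 243.5]), 0.65)]
side band [(array([214. , 169.9]), 0.92), (array([373.3, 195.1]), 0.71), (array([255.7,  98.2]), 0.6)]
side headphones [(array([222.6, 212.8]), 0.88), (array([364.4, 229.6]), 0.81), (array([261.2, 142.1]), 0.59)]
```

Emit:
play_rows(targets=[[[0,0,-1,0,0,0,255],[0,0,-3,0,0,0,255],[0,0,-5,0,0,0,255],[0,0,-7,0,0,0,255],[0,0,-9,0,0,0,255],[0,0,-11,0,0,0,255],[0,0,-12.5,0,0,0,255],[0,0,-13.5,0,0,0,255],[0,0,-13.5,0,0,0,255],[0,0,-13.5,0,0,0,255]]])

```text
time: 8.67
ee_pos: [0.5897, 0.1667, 0.254]
tcp_rot: [[0.951, 0.308, 0.0], [0.308, -0.951, -0.001], [0.0, 0.001, -1.0]]
wrist_force: [0.2, 0.0, -3.0]
finger_gap: 0.0145
```

```bash
python3 -c "
from go import *
st();row(.40,.1,.255,20);row(.387,-.244,.255,23)
im=ctrl.read_camera('side');cv2.imwrite('pics/lift.png',im[60:300,250:500].repeat(2,0).repeat(2,1))
"
```

```text
t 8.67 p [0.5897 0.1667 0.254 ] yaw 17.94 F [ 0.18  0.02 -3.02] M [0.084 0.013 0.001] gap 0.0145
[-20.11, 0.5, -0.1] [0.04, -0.01, -2.06]
[-31.94, 32.82, -0.08] [0.04, -0.01, -5.06]
```

View pics/lift.png

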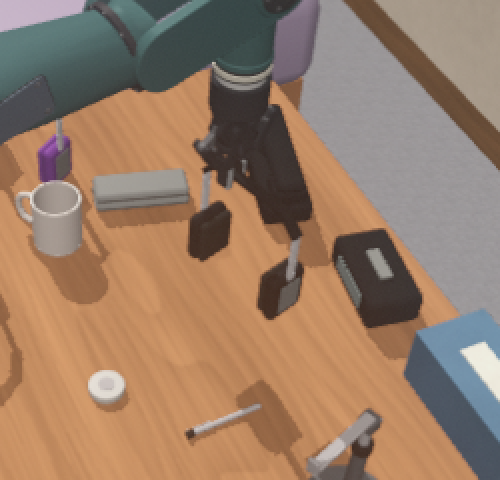

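Emit:
play_rows(targets=[[[-5,0,0,0,0,0,255],[-9,0.1,0,0,0,-1,255],[-13,0.3,0,0,0,-2,255],[-17,0.5,0,0,0,-2,255],[-20,2,0,0,0,-2,255],[-23,5,0,0,0,-3,255],[-25,9,0,0,0,-3,255],[-27,13,0,0,0,-4,255],[-29,17,0,0,0,-4,255],[-30,21,0,0,0,-5,255],[-31,25,0,0,0,-5,255],[-31.5,28,0,0,0,-5,255]]])

```text
time: 9.72
ee_pos: [0.3742, -0.1986, 0.2521]
tcp_rot: [[0.921, 0.389, -0.004], [0.389, -0.921, 0.0], [-0.004, -0.002, -1.0]]
wrist_force: [0.9, 0.6, -2.3]
finger_gap: 0.0146
```

```bash
python3 -c "
from go import *
st();row(.387,-.244,.255,23)
"
```

```text
t 9.72 p [ 0.3742 -0.1986  0.2521] yaw 22.87 F [ 0.94  0.59 -2.33] M [ 0.136 -0.095  0.037] gap 0.0146
[-0.58, 4.68, -0.3] [-0.1, 0.2, -0.13]
```

Emit:
play_rows(targets=[[[-0.6,3,-0.3,0,0,0,255],[-0.6,4.7,-0.3,0,0,0,255],[-0.6,4.7,-0.3,0,0,0,255],[-0.6,4.7,-0.3,0,0,0,255],[-0.6,4.7,-0.3,0,0,0,255]]])

```text
time: 10.13
ee_pos: [0.3863, -0.2433, 0.2537]
tcp_rot: [[0.921, 0.389, -0.006], [0.389, -0.921, 0.003], [-0.005, -0.005, -1.0]]
wrist_force: [1.3, 0.3, -2.6]
finger_gap: 0.0149
```

```bash
cat >> go.py <<'E'
def avg(n=10):
    F=[];M=[]
    for i in range(n):
        ctrl.read_camera("side");s=ctrl.state();F.append(s["wrist_force"]);M.append(s["moment"])
    print("avgF",np.mean(F,0).round(2),"sd",np.std(F,0).round(2),"avgM",np.mean(M,0).round(3));return np.mean(F,0),np.mean(M,0)
E
python3 -c "
from go import *
F,M=avg(14);st();R=np.array(ctrl.state()['tcp_rot']);print('tool M',R.T@M,'tool F',R.T@F)
for n in('top','side'):
  im=ctrl.read_camera(n);cv2.imwrite(f'pics/{n}_front.png',im)
  for q in('band','headphones','headphones_mid'): print(n,q,[(np.round(r['location'],1),round(r['p'],2)) for r in ctrl.pinpoint(n,q)[:4]])
"
```

```text
avgF [ 0.04 -0.08 -2.77] sd [0.44 0.53 0.53] avgM [0.105 0.048 0.007]
t 10.83 p [ 0.3869 -0.2442  0.255 ] yaw 22.87 F [ 0.23 -0.3  -3.14] M [ 0.116  0.026 -0.026] gap 0.0148
tool M [ 0.11545916 -0.00380273 -0.00691852] tool F [0.0116744  0.09183127 2.77335141]
top band [(array([153.2, 236.3]), 0.89), (array([227.1, 296.9]), 0.79), (array([430.7, 239.8]), 0.54)]
top headphones [(array([421.5, 250.5]), 0.68), (array([235.7, 302.9]), 0.61), (array([168.3, 246.3]), 0.58)]
top headphones_mid [(array([424.7, 243.5]), 0.8), (array([163.6, 240.4]), 0.68)]
side band [(array([376.6, 305.3]), 0.94), (array([257.7,  96.5]), 0.87)]
side headphones [(array([262.7, 137.9]), 0.94), (array([401. , 336.9]), 0.44)]
side headphones_mid [(array([261.8, 123.3]), 0.61), (array([421.5, 312.8]), 0.42)]
```

```bash
python3 -c "
from go import *
row(.519,-.183,.255,22.8);row(.519,-.183,.18,22.8)
"
```

```text
[14.55, -0.52, -0.05] [-0.1, 0.2, 0.06]
[14.58, -0.5, 7.45] [-0.1, 0.2, 0.06]
```

Emit:
play_rows(targets=[[[3,-0.1,0,0,0,0,255],[6,-0.2,0,0,0,0,255],[9,-0.3,0,0,0,0,255],[11.5,-0.4,0,0,0,0,255],[13.5,-0.5,0,0,0,0,255],[14.6,-0.5,0,0,0,0,255],[14.6,-0.5,1,0,0,0,255],[14.6,-0.5,2.5,0,0,0,255],[14.6,-0.5,4,0,0,0,255],[14.6,-0.5,5.5,0,0,0,255],[14.6,-0.5,6,0,0,0,255],[14.6,-0.5,6,0,0,0,255]]])

```text
time: 12.23
ee_pos: [0.5172, -0.183, 0.192]
tcp_rot: [[0.922, 0.387, -0.009], [0.387, -0.922, 0.002], [-0.007, -0.005, -1.0]]
wrist_force: [0.2, 0.5, -2.9]
finger_gap: 0.0145
```

```bash
python3 -c "
from go import *
avg(5);st();row(.519,-.183,.18,22.8)
for n in('top','side'):
  im=ctrl.read_camera(n);cv2.imwrite(f'pics/{n}_above.png',im)
"
```

```text
avgF [ 0.31 -0.18 -2.86] sd [0.48 0.57 0.48] avgM [ 0.102  0.018 -0.007]
t 12.48 p [ 0.5197 -0.1834  0.196 ] yaw 22.84 F [-0.4  -0.01 -2.65] M [ 0.144 -0.018  0.018] gap 0.0149
[-0.05, -0.07, 1.6] [0.02, 0.11, 0.04]
```

Emit:
play_rows(targets=[[[0,0,0.3,0,0,0,255],[0,0,0.6,0,0,0,255],[0,0,0.9,0,0,0,255],[0,0,1.2,0,0,0,255],[0,0,1.5,0,0,0,255],[0,0,1.8,0,0,0,255],[0,0,2.0,0,0,0,255],[0,0,2.2,0,0,0,255],[0,0,2.4,0,0,0,255],[0,0,2.4,0,0,0,255]]])

```text
time: 13.42
ee_pos: [0.5194, -0.1831, 0.1711]
tcp_rot: [[0.921, 0.388, -0.003], [0.388, -0.921, -0.0], [-0.003, -0.001, -1.0]]
wrist_force: [-0.5, 0.9, -2.9]
finger_gap: 0.0147
```

```bash
python3 -c "
from go import *
avg(5);st()
"
```

```text
avgF [-0.3   0.4  -3.06] sd [0.46 0.41 0.35] avgM [0.094 0.05  0.015]
t 13.67 p [ 0.5198 -0.1833  0.1719] yaw 22.86 F [-0.96  1.19 -2.67] M [ 0.059  0.058 -0.026] gap 0.0148
```

Emit:
play_rows(targets=[[[0,0,0.2,0,0,0,255],[0,0,0.4,0,0,0,255],[0,0,0.6,0,0,0,255],[0,0,0.7,0,0,0,255],[0,0,0.8,0,0,0,255],[0,0,0.8,0,0,0,255]]])

```text
time: 14.17
ee_pos: [0.5196, -0.1832, 0.1635]
tcp_rot: [[0.921, 0.388, -0.002], [0.388, -0.921, -0.001], [-0.002, -0.0, -1.0]]
wrist_force: [0.4, -0.3, -2.7]
finger_gap: 0.0149
```

```bash
python3 -c "
from go import *
avg(5);st()
"
```

```text
avgF [ 0.11 -0.1  -2.74] sd [0.38 0.51 0.38] avgM [ 0.087  0.029 -0.017]
t 14.42 p [ 0.5198 -0.1833  0.1641] yaw 22.86 F [ 0.59  0.21 -2.46] M [ 0.063  0.011 -0.002] gap 0.0145
```

Emit:
play_rows(targets=[[[0,0,0.1,0,0,0,255],[0,0,0.2,0,0,0,255],[0,0,0.3,0,0,0,255],[0,0,0.4,0,0,0,255],[0,0,0.5,0,0,0,255],[0,0,0.5,0,0,0,255]]])

```text
time: 14.92
ee_pos: [0.5196, -0.1833, 0.1587]
tcp_rot: [[0.921, 0.388, -0.002], [0.388, -0.921, -0.001], [-0.002, -0.0, -1.0]]
wrist_force: [0.1, -0.1, -3.1]
finger_gap: 0.0144
```

```bash
python3 -c "
from go import *
avg(5);st()
"
```

```text
avgF [-0.19  0.1  -3.06] sd [0.6  0.27 0.17] avgM [0.111 0.048 0.   ]
t 15.17 p [ 0.5199 -0.1834  0.1592] yaw 22.86 F [-0.78  0.3  -3.25] M [ 0.088  0.075 -0.07 ] gap 0.0146
```

Emit:
play_rows(targets=[[[0,0,0.1,0,0,0,255],[0,0,0.2,0,0,0,255],[0,0,0.3,0,0,0,255],[0,0,0.4,0,0,0,255],[0,0,0.4,0,0,0,255]]])

```text
time: 15.58
ee_pos: [0.5198, -0.1834, 0.1554]
tcp_rot: [[0.922, 0.388, -0.001], [0.388, -0.922, -0.001], [-0.002, 0.001, -1.0]]
wrist_force: [-1.2, 1.1, -0.6]
finger_gap: 0.0147
```

```bash
python3 -c "
from go import *
avg(5);st()
"
```

```text
avgF [-0.95  0.45 -1.12] sd [0.38 0.34 0.54] avgM [ 0.058  0.2   -0.019]
t 15.83 p [ 0.5198 -0.1835  0.1554] yaw 22.85 F [-1.03 -0.03 -0.65] M [ 0.062  0.204 -0.044] gap 0.0145
```

Emit:
play_rows(targets=[[[0,0,-0.1,0,0,0,255],[-0.2,0,-0.1,0,0,0,255],[-0.4,0,-0.1,0,0,0,255],[-0.6,0,-0.1,0,0,0,255],[-0.8,0,-0.1,0,0,0,255],[-0.9,0,-0.1,0,0,0,255],[-0.9,0,-0.1,0,0,0,255]]])

```text
time: 16.42
ee_pos: [0.5112, -0.1871, 0.1564]
tcp_rot: [[0.922, 0.388, -0.001], [0.388, -0.922, -0.001], [-0.002, 0.001, -1.0]]
wrist_force: [-0.5, -0.2, -1.9]
finger_gap: 0.0149
```

```bash
sed -i 's/return np.mean(F,0),/print("tool F",(np.array(s["tcp_rot"]).T@np.mean(F,0)).round(2),"tool M",(np.array(s["tcp_rot"]).T@np.mean(M,0)).round(3));return np.mean(F,0),/' go.py; python3 -c "
from go import *
avg(6);st()
"
```

```text
avgF [-0.02 -0.19 -2.85] sd [0.43 0.37 0.32] avgM [ 0.046  0.08  -0.03 ]
tool F [-0.09  0.17  2.85] tool M [ 0.074 -0.056  0.03 ]
t 16.72 p [ 0.5115 -0.187   0.1564] yaw 22.85 F [-0.19  0.58 -2.61] M [ 0.031  0.125 -0.046] gap 0.0145
```

Emit:
play_rows(targets=[[[-0.1,0,0,0,0,0,255],[-0.2,0,0,0,0,0,255],[-0.3,0,0,0,0,0,255],[-0.4,0,0,0,0,0,255],[-0.4,0,0,0,0,0,255]]])

```text
time: 17.13
ee_pos: [0.5076, -0.1886, 0.1564]
tcp_rot: [[0.922, 0.388, -0.001], [0.388, -0.922, -0.001], [-0.002, 0.001, -1.0]]
wrist_force: [-0.6, -0.0, -2.2]
finger_gap: 0.0148
```

```bash
python3 -c "
from go import *
avg(6);st()
"
```

```text
avgF [-0.15 -0.39 -2.4 ] sd [0.42 0.48 0.28] avgM [ 0.087  0.083 -0.015]
tool F [-0.29  0.3   2.4 ] tool M [ 0.112 -0.042  0.014]
t 17.43 p [ 0.5078 -0.1885  0.1564] yaw 22.85 F [ 0.07 -0.6  -2.55] M [ 0.057  0.089 -0.051] gap 0.0141
```

Emit:
play_rows(targets=[[[-0.1,0,0,0,0,0,255],[-0.2,0,0,0,0,0,255],[-0.2,0,0,0,0,0,255]]])

```text
time: 17.68
ee_pos: [0.5058, -0.1894, 0.1564]
tcp_rot: [[0.922, 0.388, -0.001], [0.388, -0.922, -0.001], [-0.002, 0.001, -1.0]]
wrist_force: [-0.4, 0.2, -1.7]
finger_gap: 0.0144
```

```bash
python3 -c "
from go import *
avg(5);st()
"
```

```text
avgF [-0.05  0.29 -2.7 ] sd [0.42 0.43 0.44] avgM [ 0.057  0.061 -0.015]
tool F [ 0.07 -0.29  2.7 ] tool M [ 0.076 -0.034  0.014]
t 17.93 p [ 0.5059 -0.1893  0.1564] yaw 22.84 F [ 0.66 -0.22 -3.35] M [ 0.041  0.035 -0.016] gap 0.0147
```

Emit:
play_rows(targets=[[[-0.1,0,0,0,0,0,255],[-0.2,0,0,0,0,0,255],[-0.2,0,0,0,0,0,255]]])

```text
time: 18.18
ee_pos: [0.5039, -0.1902, 0.1564]
tcp_rot: [[0.922, 0.388, -0.002], [0.388, -0.922, -0.001], [-0.002, 0.001, -1.0]]
wrist_force: [-0.7, -0.2, -2.2]
finger_gap: 0.0147
```

```bash
python3 -c "
from go import *
avg(5);st()
"
```

```text
avgF [-0.28 -0.17 -2.25] sd [0.33 0.21 0.29] avgM [0.057 0.06  0.006]
tool F [-0.32  0.04  2.25] tool M [ 0.076 -0.033 -0.007]
t 18.43 p [ 0.504  -0.1902  0.1564] yaw 22.84 F [-0.03 -0.27 -2.38] M [0.052 0.078 0.004] gap 0.0147
```

Emit:
play_rows(targets=[[[-0.1,0,0,0,0,0,255],[-0.2,0,0,0,0,0,255],[-0.2,0,0,0,0,0,255]]])

```text
time: 18.68
ee_pos: [0.5032, -0.1904, 0.1565]
tcp_rot: [[0.921, 0.389, 0.001], [0.389, -0.921, -0.001], [0.001, 0.001, -1.0]]
wrist_force: [3.6, 1.1, -2.3]
finger_gap: 0.0145
```

```bash
python3 -c "
from go import *
avg(5);st()
"
```

```text
avgF [ 5.23  1.66 -3.48] sd [0.27 0.44 0.11] avgM [ 0.396 -0.696  0.2  ]
tool F [5.47 0.5  3.48] tool M [ 0.094  0.796 -0.199]
t 18.93 p [ 0.5031 -0.1905  0.1565] yaw 22.89 F [ 4.98  1.47 -3.29] M [ 0.411 -0.661  0.213] gap 0.0145
```

Emit:
play_rows(targets=[[[-0.1,0,0,0,0,0,255],[-0.2,0,0,0,0,0,255],[-0.2,0,0,0,0,0,255]]])

```text
time: 19.18
ee_pos: [0.5031, -0.1904, 0.1567]
tcp_rot: [[0.921, 0.39, 0.005], [0.39, -0.921, 0.0], [0.005, 0.002, -1.0]]
wrist_force: [7.7, 3.0, -4.1]
finger_gap: 0.0147
```

```bash
python3 -c "
from go import *
avg(5);st()
"
```

```text
avgF [ 7.08  2.47 -3.56] sd [0.46 0.48 0.48] avgM [ 0.5   -1.037  0.256]
tool F [7.47 0.48 3.6 ] tool M [ 0.057  1.151 -0.254]
t 19.43 p [ 0.5031 -0.1904  0.1567] yaw 22.98 F [ 7.17  1.81 -3.2 ] M [ 0.491 -1.074  0.231] gap 0.0145
```

Emit:
play_rows(targets=[[[0.06,0,0,0,-0.3,0,255],[0.06,0,0,0,-0.3,0,255],[0.06,0,0,0,-0.3,0,255]]])

```text
time: 19.68
ee_pos: [0.5032, -0.1903, 0.1565]
tcp_rot: [[0.921, 0.39, -0.002], [0.39, -0.921, -0.002], [-0.002, 0.001, -1.0]]
wrist_force: [0.8, 0.2, -3.1]
finger_gap: 0.015
```

```bash
python3 - <<'E'
from go import *
avg(6);st()
from fs import box
from fit import *
s=ctrl.state();p=np.array(s["ee_pos"]);D=.039;yaw=np.radians(22.9)
b=[p[0]+D*np.sin(yaw),p[1]-D*np.cos(yaw),yaw];print("band",b)
dz=.0  # band z true
zb=p[2]+.056
out=np.zeros((600,800,3),np.uint8)
E_=[(0,1),(0,2),(0,4),(1,3),(1,5),(2,3),(2,6),(3,7),(4,5),(4,6),(5,7),(6,7)]
for n,(x0,y0,w,h,k,ox) in {"side":(370,245,100,120,4.9,0),"top":(375,175,60,112,5,495)}.items():
    im=ctrl.read_camera(n);cv2.imwrite(f"pics/{n}_hook.png",im)
    o=cv2.resize(im[y0:y0+h,x0:x0+w],(int(w*k),int(h*k)),interpolation=cv2.INTER_CUBIC)
    for P in(box(-.008,.008,-.06,.06,zb-.004,zb+.004),box(-.031,.031,.054,.088,zb-.176,zb-.098),box(-.031,.031,-.088,-.054,zb-.176,zb-.098)):
        q=((proj(n,W(b,P))-[x0,y0]+.5)*k).round().astype(int)
        for i,j in E_: cv2.line(o,q[i].tolist(),q[j].tolist(),(0,255,0),1)
    out[:o.shape[0],ox:ox+o.shape[1]]=o
cv2.imwrite("pics/hook.png",cv2.convertScaleAbs(out,alpha=1.4))
E
```

```text
avgF [ 0.44  0.46 -2.91] sd [0.57 0.41 0.51] avgM [ 0.166 -0.046  0.02 ]
tool F [ 0.59 -0.26  2.91] tool M [ 0.135  0.108 -0.02 ]
t 19.98 p [ 0.5034 -0.1903  0.1566] yaw 22.96 F [-0.65 -0.   -3.45] M [ 0.153 -0.096  0.009] gap 0.0146
band [np.float64(0.5185337152690801), np.float64(-0.22620567667631186), np.float64(0.39968039870670147)]
```

View pics/hook.png

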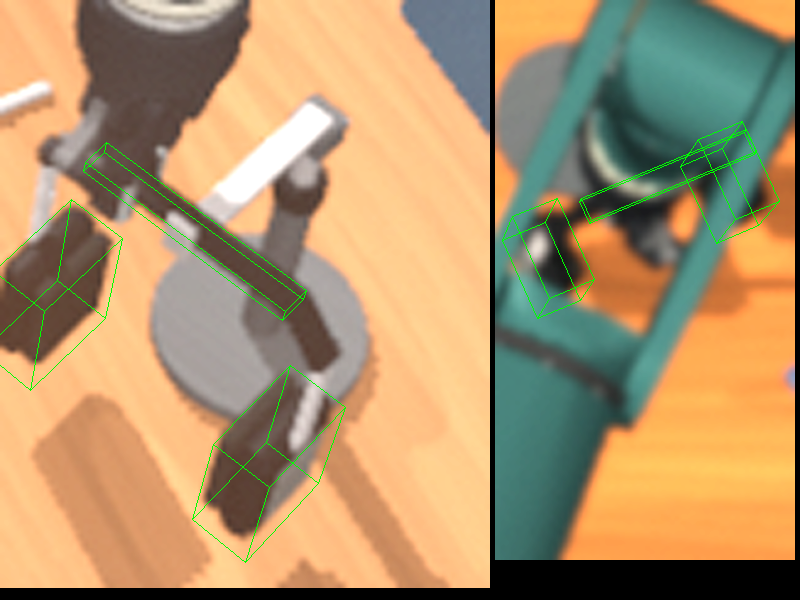

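Emit:
play_rows(targets=[[[0,0,0.1,0,0,0,255],[0,0,0.2,0,0,0,255],[0,0,0.3,0,0,0,255],[0,0,0.3,0,0,0,255]]])

```text
time: 20.42
ee_pos: [0.5032, -0.1905, 0.154]
tcp_rot: [[0.921, 0.39, -0.001], [0.39, -0.921, -0.002], [-0.002, 0.002, -1.0]]
wrist_force: [-1.4, 0.6, 0.8]
finger_gap: 0.0145
```

```bash
python3 -c "
from go import *
avg(6);st()
"
```

```text
avgF [-1.8   0.41  0.43] sd [0.16 0.36 0.34] avgM [ 0.055  0.275 -0.039]
tool F [-1.49 -1.08 -0.43] tool M [ 0.158 -0.232  0.038]
t 20.72 p [ 0.5033 -0.1905  0.1539] yaw 22.95 F [-1.77  0.4   0.52] M [ 0.03   0.333 -0.04 ] gap 0.0147
```

Emit:
play_rows(targets=[[[-0.02,0,0.15,0,0,0,255],[-0.02,0,0.3,0,0,0,255],[-0.03,0,0.38,0,0,0,255],[-0.03,0,0.38,0,0,0,255],[-0.03,0,0.38,0,0,0,255],[-0.03,0,0.38,0,0,0,255],[-0.03,0,0.38,0,0,0,255]]])

```text
time: 21.3
ee_pos: [0.503, -0.1906, 0.1505]
tcp_rot: [[0.921, 0.39, -0.001], [0.39, -0.921, -0.002], [-0.001, 0.002, -1.0]]
wrist_force: [-2.9, 1.1, 5.5]
finger_gap: 0.0144
```

```bash
python3 -c "
from go import *
avg(6);st()
"
```

```text
avgF [-4.17  1.53  5.13] sd [0.57 0.2  0.48] avgM [ 0.126  0.458 -0.077]
tool F [-3.25 -3.02 -5.13] tool M [ 0.295 -0.373  0.076]
t 21.6 p [ 0.503  -0.1906  0.1504] yaw 22.95 F [-4.44  1.54  4.52] M [ 0.151  0.488 -0.06 ] gap 0.0145
```

Emit:
play_rows(targets=[[[0,0,0,0,0,0,255],[0,0,0,0,0,0,255],[0,0,0,0,0,0,255],[0,0,0,0,0,0,255],[0,0,0,0,0,0,255],[0,0,-0.12,0,0,0,255],[0,0,-0.24,0,0,0,255],[0,0,-0.35,0,0,0,255],[0,0,-0.35,0,0,0,255]]])

```text
time: 22.35
ee_pos: [0.5032, -0.1905, 0.1535]
tcp_rot: [[0.921, 0.39, -0.001], [0.39, -0.921, -0.002], [-0.001, 0.002, -1.0]]
wrist_force: [-1.4, 1.5, 1.1]
finger_gap: 0.015
```

```bash
python3 -c "
from go import *
avg(6);st()
"
```

```text
avgF [-0.75  1.12  0.9 ] sd [0.47 0.63 0.68] avgM [ 0.128  0.105 -0.012]
tool F [-0.25 -1.32 -0.9 ] tool M [ 0.159 -0.047  0.012]
t 22.65 p [ 0.5031 -0.1905  0.1536] yaw 22.96 F [-1.16  1.68  1.29] M [0.126 0.1   0.026] gap 0.0146
```

Emit:
play_rows(targets=[[[-0.03,0,-0.07,0,0,0,255],[-0.06,0,-0.07,0,0,0,255],[-0.06,0,-0.07,0,0,0,255]]])

```text
time: 22.9
ee_pos: [0.5031, -0.1906, 0.1542]
tcp_rot: [[0.921, 0.39, 0.0], [0.39, -0.921, -0.002], [-0.0, 0.002, -1.0]]
wrist_force: [1.3, 1.6, -1.1]
finger_gap: 0.0148
```

```bash
python3 -c "
from go import *
avg(8);st()
"
```

```text
avgF [ 2.3   1.54 -0.26] sd [0.45 0.33 0.39] avgM [ 0.256 -0.35   0.093]
tool F [ 2.72 -0.52  0.26] tool M [ 0.099  0.423 -0.093]
t 23.3 p [ 0.5029 -0.1906  0.1543] yaw 22.98 F [ 2.79  1.66 -0.95] M [ 0.284 -0.468  0.107] gap 0.0143
```

Emit:
play_rows(targets=[[[0,0,0,0,0,0,255],[0,0,0,0,0,0,255],[0,0,0,0,0,0,225],[0,0,0,0,0,0,205],[0,0,0,0,0,0,190],[0,0,0,0,0,0,170],[0,0,0,0,0,0,150],[0,0,0,0,0,0,120],[0,0,0,0,0,0,120],[0,0,0,0,0,0,120],[0,0,0,0,0,0,120]]])

```text
time: 24.22
ee_pos: [0.5029, -0.1907, 0.1543]
tcp_rot: [[0.921, 0.39, 0.0], [0.39, -0.921, -0.002], [-0.001, 0.002, -1.0]]
wrist_force: [-0.6, 0.7, 0.3]
finger_gap: 0.0452
```

```bash
python3 -c "
from go import *
avg(5);st()
"
```

```text
avgF [-0.35  0.26  0.36] sd [0.47 0.5  0.42] avgM [0.003 0.011 0.028]
tool F [-0.22 -0.38 -0.36] tool M [ 0.007 -0.009 -0.028]
t 24.47 p [ 0.5029 -0.1906  0.1543] yaw 22.98 F [-0.27 -0.61  0.47] M [ 0.024 -0.03   0.037] gap 0.0448
```

Released, nothing touching. Rise straight up, then clear away sideways (+y).

Emit:
play_rows(targets=[[[0,0,-0.5,0,0,0,120],[0,0,-1.5,0,0,0,120],[0,0,-3,0,0,0,120],[0,0,-5,0,0,0,120],[0,0,-8,0,0,0,120],[0,0,-11,0,0,0,120],[0,0,-14,0,0,0,120],[0,-4,-15,0,0,0,120],[0,-8,-15,0,0,0,120],[0,-12,-15,0,0,0,120],[0,-16,-15,0,0,0,120],[0,-20,-15,0,0,0,120]]])

```text
time: 25.47
ee_pos: [0.424, -0.0049, 0.3054]
tcp_rot: [[0.921, 0.39, 0.003], [0.39, -0.921, -0.002], [0.001, 0.003, -1.0]]
wrist_force: [1.5, 0.9, 0.9]
finger_gap: 0.0452
```

```bash
cat > chk.py <<'E'
from go import *
from fs import box,ren
from fit import *
from scipy.optimize import minimize
st()
R={"side":(360,245,470,370),"top":(375,165,440,250)}
a={n:ctrl.read_camera(n) for n in R};
for _ in range(10): ctrl.read_camera("top")
b={n:ctrl.read_camera(n) for n in R}
for n in R:
    x0,y0,x1,y1=R[n];print(n,"motion maxdiff",cv2.absdiff(a[n],b[n])[y0:y1,x0:x1].max());cv2.imwrite(f"pics/{n}_end.png",b[n])
    f=cv2.absdiff(b[n],cv2.imread(f"pics/{n}0.png")).max(2)>60;print(n,"changed px",f.sum())
    for q in("band","headphones","headphones_mid"): print(q,[(np.round(r["location"],1),round(r["p"],2)) for r in ctrl.pinpoint(n,q)[:4]])
# black silhouette fit: strap+cups, rigid with yaw, roll about arm
def cost(v,ret=False):
    x,y,yaw,z,roll=v;c=0;A=np.array([[1,0,0],[0,np.cos(roll),-np.sin(roll)],[0,np.sin(roll),np.cos(roll)]])
    for n in R:
        x0,y0,x1,y1=R[n]
        parts=[((x,y,yaw),(B-[0,0,.176])@A.T+[0,0,z],(x0,y0)) for B in(box(-.008,.008,-.06,.06,.172,.18),box(-.031,.031,.054,.088,0,.078),box(-.031,.031,-.088,-.054,0,.078))]
        m=np.clip((75-b[n][y0:y1,x0:x1].max(2).astype(float))/30,0,1)
        c+=np.abs(ren(n,(y1-y0,x1-x0),parts)-m).sum()
    return c
x0=np.array([.5185,-.2262,.4,.2125,0]);best=minimize(cost,x0,method="Nelder-Mead",options=dict(initial_simplex=np.vstack([x0]+[x0+d for d in np.diag([.008,.008,.06,.01,.05])]),maxfev=400))
print("fit",best.x.round(4),"yaw",np.degrees(best.x[2]).round(1),"roll",np.degrees(best.x[4]).round(1),best.fun,cost(x0))
E
python3 chk.py
```

```text
t 25.47 p [ 0.424  -0.0049  0.3054] yaw 22.93 F [1.48 0.93 0.88] M [ 0.012  0.002 -0.049] gap 0.0452
side motion maxdiff 16
side changed px 49322
band [(array([409.1, 293.3]), 0.91), (array([215.9, 168.4]), 0.64)]
headphones [(array([223. , 211.5]), 0.91)]
headphones_mid [(array([220.7, 190. ]), 0.74), (array([405.1, 306.7]), 0.64)]
top motion maxdiff 74
top changed px 21660
band [(array([154.2, 233.9]), 0.93), (array([225.5, 295.8]), 0.89), (array([409.6, 213.1]), 0.83), (array([408.1, 213.6]), 0.74)]
headphones [(array([168.2, 244.2]), 0.93), (array([400.1, 220. ]), 0.63), (array([236.5, 303.5]), 0.58), (array([404.1, 214.1]), 0.39)]
headphones_mid [(array([405.2, 209.8]), 0.78), (array([232.7, 303.2]), 0.7), (array([162.9, 241. ]), 0.56), (array([393.2, 200.3]), 0.23)]
fit [ 0.5344 -0.2405  0.4722  0.1877  0.1661] yaw 27.1 roll 9.5 1870.5488583764604 2105.1995227726597
```

```bash
python3 - <<'E'
from h import *
a=cv2.imread("pics/side_hook.png");b=ctrl.read_camera("side");t=ctrl.read_camera("top")
def up(i):return cv2.resize(i,None,fx=4,fy=4,interpolation=cv2.INTER_CUBIC)
# patches in side px (hook crop /4.9 + (370,245))
for nm,(x0,y0,x1,y1) in {"near cup":(410,322,438,356),"strap near end":(418,298,442,322),"far cup":(366,288,392,320),"strap mid":(404,280,420,302),"stand mast":(422,262,440,290)}.items():
    T=up(a[y0:y1,x0:x1]);S=up(b[y0-12:y1+12,x0-12:x1+12]);r=cv2.matchTemplate(S,T,cv2.TM_CCOEFF_NORMED);_,m,_,l=cv2.minMaxLoc(r)
    print(nm,"shift px",(np.array(l)/4-12),"score",round(m,3))
print("band tri",tri([409,213.3],[409.1,293.3]))
# other objects: compare with initial pictures
s0=cv2.imread("pics/side0.png");t0=cv2.imread("pics/top0.png")
for n,i,o,P in(("top",t0,t,{"pen":(332,202,348,242),"tape":(297,248,318,268),"mug":(198,228,234,262),"book":(432,218,502,282),"booklight":(464,180,490,206),"case":(196,178,228,226)}),("side",s0,b,{"pen":(340,258,384,284),"tape":(292,242,316,266),"mug":(252,148,296,190),"case":(294,142,348,168),"booklight":(478,372,510,424)})):
    for nm,(x0,y0,x1,y1) in P.items():
        r=cv2.matchTemplate(up(o[y0-6:y1+6,x0-6:x1+6]),up(i[y0:y1,x0:x1]),cv2.TM_CCOEFF_NORMED);_,m,_,l=cv2.minMaxLoc(r);print(n,nm,np.array(l)/4-6,round(m,2))
E
```

```text
near cup shift px [0.5  0.25] score 0.992
strap near end shift px [0.  0.5] score 0.992
far cup shift px [0.5  0.75] score 0.99
strap mid shift px [-0.25  0.5 ] score 0.961
stand mast shift px [0. 0.] score 0.999
band tri (array([ 0.51280926, -0.22802525,  0.20800312]), np.float64(0.011425594203478493))
top pen [-3.5  6. ] 0.24
top tape [-0.25  0.  ] 0.95
top mug [0. 0.] 1.0
top book [-0.25  0.  ] 0.95
top booklight [0. 0.] 1.0
top case [0. 0.] 1.0
side pen [-0.25  0.  ] 0.8
side tape [0. 0.] 1.0
side mug [0. 0.] 0.96
side case [ 0.   -0.25] 0.54
side booklight [0. 0.] 1.0
```

```bash
python3 -c "
from go import *
st();print(ctrl.finish_job())"
```

```text
t 26.57 p [ 0.4249 -0.0061  0.304 ] yaw 22.98 F [ 0.66 -0.47  0.25] M [ 0.029  0.039 -0.011] gap 0.0452
the job is handed in; nothing more can be done
None
```

The black headphones are hanging on the stand's arm by the middle of the headband, and I handed the job in at 26.6 s. Before letting go, I drew the band up to the upturned end until I felt it touch. I then pulled down to about 8 N on the arm (estimated dip 0.063 rad) for about 1 s, eased off, released and moved the gripper well clear.

**Hang:** After release, the headphones were within about 0.75 px of where the last picture I viewed showed them: across the arm at mid-strap, square and just inside the upturned end. The side view showed no motion. I had used up the picture views by then, so this final check was numeric only.

**Other objects:** The tape measure, mug, book, glasses case and book light matched their starting positions in at least one camera. The pen was hidden by the robot in the top view, and the side view showed no shift, though only as a moderate match (0.80).

**Checks that failed or disagreed:**
- **Finger height:** The fingertips sat about 40 mm higher than the reported tool position implied, so the first closing missed the strap. I corrected by sight and re-gripped.
- **Push on the upturned end:** Drawing the band up briefly reached about 7.5 N sideways before I backed off.
- **Final outline fit:** A last automatic fit of the headphones' outline came out poor and tilted. I set it aside because the patch comparison disagreed with it; I think the dark stand base confused it.
- **Top view:** It showed some change near the stand, which I took to be the robot settling and did not confirm.

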